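# Push the staple tray over the sill into its berth

## Task

Put the loaded staple tray away in its berth: lift only its leading edge and rest it on the raised sill, tail still on the bench and your hand off it, then push it from behind over the sill until it lies flat in the berth behind the sill and presses lightly but definitely on the sprung rubber stop and stays against it. Never carry it clear of the bench or force it: if it binds on the sill, ease off and push again; press the stop gently and leave the other things where they are.

Things in the scene. Friction and masses are not known exactly. Their poses are not given: they have to be found in the camera images.
- tray_center (a point): Centre (half-way up) of the tray: open plywood tray 170 long (its x) x 120 wide x 60 mm high, walls 9 mm, bottom 7 mm thick, 0.45 to 0.85 kg, weight somewhat towards the tail. +x points to its leading end, which faces the berth; z up. Staple strips are packed over the tail half, up to 45 mm high; the 60 mm behind the leading wall are empty.
- tray_lead (a point): Middle of the tray's lower leading edge (underside, outer face of the leading wall), 85 mm ahead of the tray's centre; axes as the tray's. The middle of the leading wall can be pinched from above, one finger inside and one outside, its rim 60 mm above this point.
- tray_tail (a point): Middle of the tray's lower rear edge (underside, outer face of the tail wall), 85 mm behind the tray's centre; axes as the tray's. The tail wall is plain and flat, free to be pushed. Sliding takes about 2 to 8 N. Past its balance on the sill the tail must rise to tip in: rubbing on the pusher can hold it down and bind it, so then ease off and push again.
- berth: Plywood berth fixed on the bench, 270 long (x) x 170 mm wide, open above and in front. Origin on the bench under the middle of the sill's front face; +x points inwards (the pushing direction), z up. Behind the sill the floor lies 9 mm above the bench. Cheeks 45 mm high stand 134 mm apart inside (7 mm play each side of the tray) and flare out at the front, reaching 6 mm before the sill.
- sill (a point): Middle of the top front edge of the sill, a wooden bar across the berth's front, 18 mm thick along x, its top 18 mm above the bench and 9 mm above the berth's floor; axes as the berth's. Once the tray is half over the sill the fingers must never push it with more than 30 N. Pushing low at first and rising with the tail keeps it from binding.
- stop: Bracket at the berth's far end; origin on the berth floor at its front face, 242 mm behind the sill's front face; axes as the berth's. Its screw carries a sprung 36 mm rubber pad, set out by an unmeasured amount: the tray meets it with its tail 6 to 26 mm past the sill's back face. 5 N/mm, bottoms at 6 mm. Press 5 N or more for 0.5 s, never over 22 N; withdraw slowly, friction keeps the tray there.
- glue: Glue bottle, 56 mm across, 130 mm high, beside the berth; origin centre of its underside; leave alone
- hammer: Hammer lying on the bench to the right of the tray's tail; leave alone
- leg: Turned wooden furniture leg standing upright, 48 mm across, 110 mm high, beside the berth; origin centre of its underside; leave alone
- block: Wooden block 70 x 40 x 30 mm on the robot's side of the berth; origin centre of its underside; leave alone
- driver: Screwdriver lying beside the tray on the side away from the robot; leave alone
- tin: Open steel tin, 74 mm across, 60 mm high; origin centre of its underside; leave alone
- stapler: Blue staple gun lying on its side, 170 mm long; leave alone
Things that resemble listed ones, but are neither listed nor needed, are in the scene too. Leave any purple look-alike of the part that bears tray_center alone.

How it is judged:
By the outcome, as a careful person would: the job done as asked, in the order asked, and still so for the second after the job is handed in, with the robot touching nothing.
It also fails if it takes over 72 s, if anything falls off the work surface, if the arm or the gripper's body presses on something with over 40 N, if the wrist force passes 120 N, or if a joint passes its speed limit or range.

## Robot

A 7-joint arm with a two-finger parallel gripper is mounted at the origin on the work surface. World frame = base frame: x ahead of the robot, y to its left, z up, the work surface at z = 0. Lengths are in m, angles in rad, forces in N, time in s.
With the tool pointing down it reaches from about 0.425 to 1.025 m from the base axis. Payload 9.4 kg.
Tool frame: the origin (TCP) lies between the finger pads; the fingertips stand 17 mm ahead of it and the grasp point (between the pads) lies 2 mm behind it; z points along the fingers, y is the line along which they close (so a half turn about z gives the same grasp; the last joint's range is limited). The gripper opens to 85 mm and grips with 20 to 120 N. Pads are 22 mm wide; open, the fingers measure 114 mm over their backs; the gripper's body (76 mm by 85 mm) begins 54 mm behind the grasp point. The pads swing forward as they close: fully open they stand 13 mm farther back than shut.
Start: joints at [1.148, 0.599, -0.003, 1.599, 0.002, 0.943, -0.08], TCP at [0.246, -0.682, 0.248] pointing down, gripper open.
Joint ranges: [-2.57, 2.57], [-0.35, 1.97], [-1.29, 1.29], [0.11, 2.56], [-1.05, 4.19], [0.11, 1.86], [-2.63, 2.63]. Speed limits (rad/s): [2.22, 2.22, 3.01, 3.01, 3.14, 3.14, 3.14].

## Interface

Orientations are given as a unit quaternion [w, x, y, z].
In Python, from rig import get_state, capture, camera_params, finish_job gives the robot as it stands.
- The arm moves only by the shell command python3 -m jog 'ROWS' [FORCE]. ROWS is JSON, a list of rows, each a list of 7 numbers: the finger opening in mm, from 0 to 85.4, then the shift along the tool's x, y, z in mm, then the turn, a rotation vector about the tool's x, y, z in units of 6 degrees (1.0 is 6 degrees). A call has 1 to 5 rows; each row is the pose to reach, as a shift and turn from the pose commanded when the call began, along the tool's axes at that moment; what a row does not reach only later rows make up. A row lasts 1/12 s, in which the tool goes at most 41.7 mm and 7.16 degrees, less where a joint would pass 70% of its speed; a pose out of reach is approached as far as the arm can. A call with a gripper value outside its range is refused whole. The fingers move at their own pace and stop on an object; FORCE is the grip in N (left out, the last holds). Time passes only in rows, so rows that repeat a pose let the fingers close. It gives the time, the measured TCP pose, the force, the opening and the grip force at its end, in the units of the state.
- get_state(): the state, without advancing time (a new reading comes with each control period).
- capture(name): name is "scene" or "side" or "wrist"; returns (picture, depth): 400x640x3 uint8, blue, green, red; 400x640 float32, m along the optical axis (not along the pixel's ray), 0 where there is no reading.
- camera_params(name): a dict with "fx", "fy", "cx", "cy" (pixels), "dist" ([k1, k2, p1, p2, k3] as OpenCV has them; the pictures are not rectified), "pose" (4x4, takes a point from camera to world coordinates). Camera axes: x right, y up, looking along -z (the intrinsics and any distortion apply to the point x, -y, -z); pixel columns grow to the right and rows downward; lengths in m; the calibration is good to about 2 mm. A picture is of the moment at which its call begins: read the wrist's pose just before it. camera_params takes no time and is no camera call; for the wrist camera it gives the pose at the moment of the call.
- finish_job(): hands the job in; it is judged then, once.
The state is a dict: "t": time; "joint_pos": joint angles; "joint_velocities": joint speeds; "joint_torque": joint torques, N m; "position": TCP position; "eef_rot": TCP orientation; "force": force on the tool from outside, world axes, zero at the start; "moment": the same for the moment, N m; "finger_gap": opening from 0.0 (shut) to 1.0 (fully open); "finger_force": force on a finger pad.
Only numpy, scipy, OpenCV 4.12 (cv2) and the standard library are available. Lean on these libraries where they do the work, as an engineer would, in place of code of your own. Each camera call takes 0.05 s, during which the arm holds its last target. There are 200 camera calls.

## Working session

There is one attempt and no reset: what is moved stays moved. The work goes in short steps, Python scripts to look and compute and a shell command to move; the robot and the scene stay as the last step left them, time stands still between calls to the robot, and variables do not carry over. Pictures are saved under pics/ and viewed, at most 10 in all, crops included, and the job is handed in when it is done.

```bash
mkdir -p pics; ls; python3 - <<'E'
from rig import *
import cv2,numpy as np
s=get_state();print({k:np.round(v,3).tolist() for k,v in s.items()})
for n in("scene","side"):
    p,d=capture(n);cv2.imwrite(f"pics/{n}0.png",p);np.save(f"pics/{n}0.npy",d)
    c=camera_params(n);print(n,c["fx"],c["fy"],c["cx"],c["cy"],c["dist"],np.round(c["pose"],3).tolist())
E
```

```text
pics
{'t': 0.0, 'joint_pos': [1.148, 0.6, -0.003, 1.6, 0.002, 0.943, -0.08], 'joint_velocities': [0.0, -0.0, -0.001, 0.001, -0.001, -0.001, -0.0], 'joint_torque': [-0.0, -77.644, 1.564, -25.801, 0.012, 0.009, 0.0], 'position': [0.246, -0.682, 0.247], 'eef_rot': [-0.001, 0.985, 0.172, -0.0], 'force': [0.038, -0.127, 0.504], 'moment': [-0.006, 0.036, 0.008], 'finger_force': 0.0, 'finger_gap': 1.003}
scene 387.3527145811261 387.3527145811261 321.4460229282712 194.2598783785639 [-0.06350962  0.          0.          0.          0.        ] [[-0.314, -0.573, 0.756, 1.465], [0.949, -0.19, 0.251, 0.242], [-0.0, 0.797, 0.604, 0.821], [0.0, 0.0, 0.0, 1.0]]
side 428.35256478963464 428.35256478963464 317.296725117944 198.95222832293146 [-0.00718664  0.          0.          0.          0.        ] [[-0.994, 0.077, -0.076, 0.432], [-0.107, -0.612, 0.784, 0.817], [0.014, 0.787, 0.616, 0.745], [0.0, 0.0, 0.0, 1.0]]
```

View pics/scene0.png

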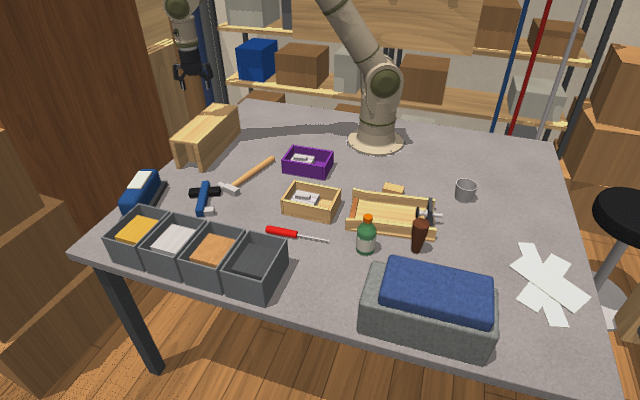

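View pics/side0.png

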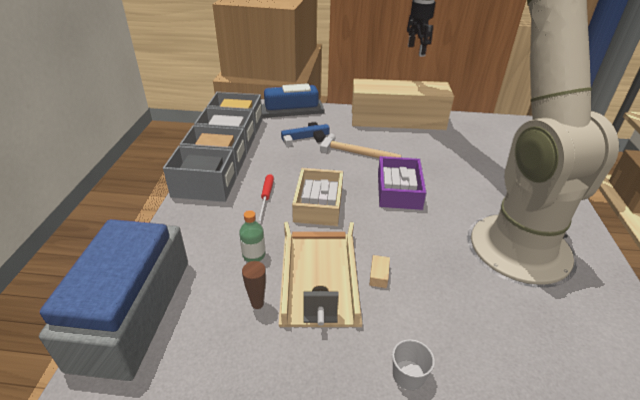

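The scene view shows the natural tray at (311,200), the berth at (392,213), and the purple decoy at (307,160). The side view shows the tray at (318,196), the sill at (318,235) and the stop at (320,300), so the push runs along about +y.

```bash
cat > h.py <<'E'
import cv2,numpy as np
from rig import *
def rays(n,uv,c=None):
    c=c or camera_params(n);K=np.array([[c["fx"],0,c["cx"]],[0,c["fy"],c["cy"]],[0,0,1]])
    q=cv2.undistortPoints(np.float64(uv).reshape(-1,1,2),K,np.float64(c["dist"])).reshape(-1,2)
    P=np.array(c["pose"]);d=np.c_[q[:,0],-q[:,1],-np.ones(len(q))]@P[:3,:3].T
    return P[:3,3],d           # point = o + depth*d
def plane(n,uv,z,c=None):
    o,d=rays(n,uv,c);return o+d*((z-o[2])/d[:,2])[:,None]
def cloud(n,d,box,c=None):
    u0,v0,u1,v1=box;vv,uu=np.mgrid[v0:v1,u0:u1];uv=np.c_[uu.ravel(),vv.ravel()]
    o,r=rays(n,uv,c);z=d[vv,uu].ravel();return np.where(z[:,None]>0,o+r*z[:,None],np.nan),uv
E
python3 - <<'E'
from h import *
for n,bt,bb in(("side",(285,160,352,230),(270,215,372,335)),("scene",(272,172,348,226),(335,180,450,248))):
    d=np.load(f"pics/{n}0.npy");im=cv2.imread(f"pics/{n}0.png");hsv=cv2.cvtColor(im,cv2.COLOR_BGR2HSV)
    for nm,b,lo,hi in(("tray",bt,.05,.07),("cheek",bb,.037,.055)):
        P,uv=cloud(n,d,b);h=hsv[uv[:,1],uv[:,0]]
        m=(h[:,0]>10)&(h[:,0]<28)&(h[:,1]>60)&(P[:,2]>lo)&(P[:,2]<hi)
        Q=P[m];r=cv2.minAreaRect(np.float32(Q[:,:2]*1000));print(n,nm,m.sum(),np.median(Q[:,2]).round(4),r)
        print(cv2.boxPoints(r).round(0).tolist())
    P,uv=cloud(n,d,bb);h=hsv[uv[:,1],uv[:,0]]
    for z in np.arange(0,.05,.003):print(round(z,3),((P[:,2]>z-.0015)&(P[:,2]<z+.0015)).sum(),end='; ')
    print()
a=cv2.imread("pics/side0.png")[160:340,260:380];b=cv2.imread("pics/scene0.png")[165:250,265:450]
a=cv2.resize(a,None,fx=3.2,fy=3.2,interpolation=2);b=cv2.resize(b,None,fx=2.2,fy=2.2,interpolation=2)
o=np.zeros((580,800,3),np.uint8);o[:a.shape[0],:a.shape[1]]=a;o[:b.shape[0],390:390+b.shape[1]]=b;cv2.imwrite("pics/c1.png",o)
E
```

```text
side tray 541 0.0594 ((518.91162109375, -105.75983428955078), (174.53997802734375, 119.45054626464844), 89.74427795410156)
[[459.0, -193.0], [578.0, -193.0], [579.0, -19.0], [460.0, -18.0]]
side cheek 778 0.0461 ((492.3265686035156, 137.40155029296875), (170.342041015625, 311.70751953125), 6.729024887084961)
[[389.0, 282.0], [426.0, -27.0], [595.0, -7.0], [559.0, 302.0]]
0.0 2285; 0.003 2195; 0.006 226; 0.009 2162; 0.012 2111; 0.015 277; 0.018 326; 0.021 234; 0.024 106; 0.027 97; 0.03 95; 0.033 82; 0.036 74; 0.039 70; 0.042 92; 0.045 641; 0.048 481; 
scene tray 477 0.0568 ((519.9169311523438, -107.79466247558594), (125.35582733154297, 170.87852478027344), 0.15320375561714172)
[[457.0, -23.0], [457.0, -193.0], [583.0, -193.0], [582.0, -22.0]]
scene cheek 568 0.0425 ((525.8182983398438, 129.16500854492188), (232.45999145507812, 334.2499694824219), 4.947471618652344)
[[396.0, 286.0], [424.0, -47.0], [656.0, -27.0], [627.0, 306.0]]
0.0 1628; 0.003 271; 0.006 580; 0.009 608; 0.012 143; 0.015 197; 0.018 161; 0.021 111; 0.024 131; 0.027 181; 0.03 195; 0.033 137; 0.036 146; 0.039 164; 0.042 311; 0.045 194; 0.048 44;
```

View pics/c1.png

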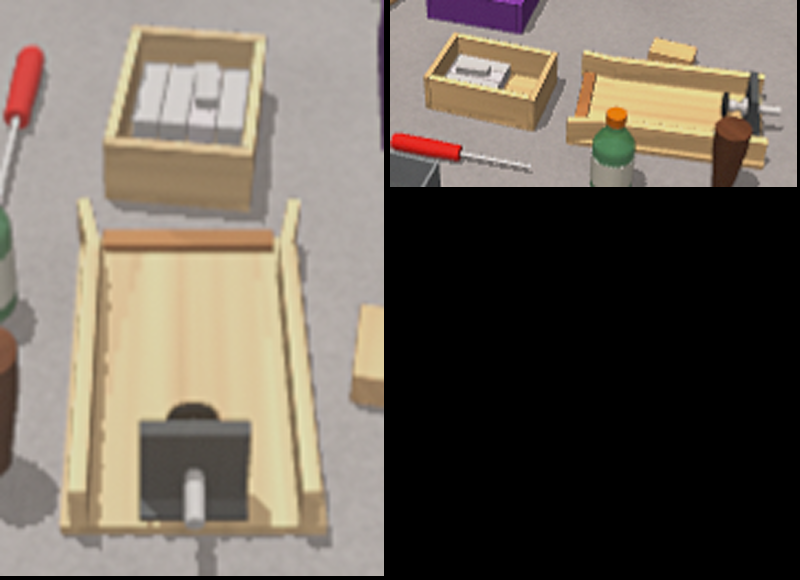

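The crop (3.2x side view) shows the tray in front of the berth. The sill bar runs from (103,240) to (274,240), and the inner cheek tops run (98,245)→(85,490) and (282,245)→(318,490).

```bash
python3 - <<'E'
from h import *
n="side";d=np.load("pics/side0.npy");im=cv2.imread("pics/side0.png");hsv=cv2.cvtColor(im,cv2.COLOR_BGR2HSV)
print(hsv[235,300:340:8].tolist(),hsv[250,320].tolist())
P,uv=cloud(n,d,(270,215,372,335));h=hsv[uv[:,1],uv[:,0]]
# sill: redder hue
m=(h[:,0]<14)&(h[:,1]>105)&(uv[:,1]<242)
q=uv[m];print("sill px",m.sum(),q.min(0),q.max(0),np.median(P[m],0))
W=plane(n,q,.018);r=cv2.minAreaRect(np.float32(W[:,:2]*1000));print("sill",r,cv2.boxPoints(r).round(0).tolist())
m=(h[:,0]>10)&(h[:,0]<28)&(h[:,1]>60)&(P[:,2]>.040)&(P[:,2]<.052)&(P[:,1]>.03)&(P[:,1]<.2)
Q=P[m]*1000
for s in(-1,1):
    R=Q[(Q[:,0]-510)*s>40];k=np.polyfit(R[:,1],R[:,0],1);print("cheek",s,len(R),k,np.percentile(R[:,0]-k[0]*R[:,1],[3,97]),"x at y=0,240",k[1],np.polyval(k,240),R[:,2].mean())
m=(h[:,1]<70)&(P[:,2]>.02)&(P[:,1]>.18)&(abs(P[:,0]-.5)<.05);print("stop bracket y",np.percentile(P[m],[2,50,98],0).round(3).tolist())
m=(h[:,2]<50)&(P[:,2]>.012)&(abs(P[:,0]-.5)<.05)&(P[:,1]>.15)&(uv[:,1]<292)
print("pad",m.sum(),np.percentile(P[m],[2,50,98],0).round(3).tolist())
E
```

```text
[[14, 124, 199], [14, 123, 201], [14, 123, 199], [14, 123, 189], [14, 127, 189]] [21, 68, 221]
sill px 111 [293 232] [344 237] [nan nan nan]
sill ((503.7438659667969, 34.841644287109375), (127.60501861572266, 18.280960083007812), 7.015499591827393) [[439.0, 36.0], [442.0, 18.0], [568.0, 34.0], [566.0, 52.0]]
cheek -1 240 [-1.12620323e-01  4.33161148e+02] [427.47365355 439.59684123] x at y=0,240 433.1611484703695 406.1322709057323 45.945106124524685
cheek 1 198 [-1.57500865e-01  5.85813707e+02] [580.22212231 593.40831212] x at y=0,240 585.8137068495741 548.0134992852766 46.195953768995324
stop bracket y [[0.451, 0.235, 0.023], [0.48, 0.274, 0.053], [0.549, 0.309, 0.081]]Traceback (most recent call last):
  File "<stdin>", line 15, in <module>
    return _quantile_unchecked(
        a, q, axis, out, overwrite_input, method, keepdims, weights)
    return _ureduce(a,
                    func=_quantile_ureduce_func,
    ...<5 lines>...
                    overwrite_input=overwrite_input,
                    method=method)
    r = func(a, **kwargs)
    result = _quantile(arr,
                       quantiles=q,
    ...<2 lines>...
                       out=out,
                       weights=wgt)
    slices_having_nans = np.isnan(arr[-1, ...])
                                  ~~~^^^^^^^^^
IndexError: index -1 is out of bounds for axis 0 with size 0
```

```bash
cat >> h.py <<'E'
from scipy.spatial.transform import Rotation as Ro
def Rd(yaw,pitch=0,lead=90):   # tool down, tool x at world yaw (deg); pitch: nose-up of heading `lead`
    R=Ro.from_euler('z',yaw,degrees=True)*Ro.from_euler('x',180,degrees=True)
    a=np.deg2rad(lead);return Ro.from_rotvec(np.deg2rad(pitch)*np.array([np.sin(a),-np.cos(a),0]))*R
def go(p,R):
    s=get_state();q=s["eef_rot"];C=Ro.from_quat([q[1],q[2],q[3],q[0]])
    print("shift mm",(C.inv().apply(np.array(p)-s["position"])*1000).round(1).tolist(),"turn",((C.inv()*R).as_rotvec()/np.deg2rad(6)).round(2).tolist())
E
python3 -m jog '[[60,478,-521,0,0,0,3.3],[60,478,-521,0,0,0,3.3],[60,478,-521,0,0,0,3.3],[60,478,-521,0,0,0,3.3],[60,478,-521,0,0,0,3.3]]'; python3 -c "
from h import *
go([.519,-.03,.25],Rd(0))"
```

```text
t: 0.52
position: [0.3265, -0.4878, 0.2479]
eef_rot: [-0.0, 1.0, -0.0, -0.0]
force: [1.4, 0.4, -0.1]
finger_gap: 0.705
finger_force: 0.0
shift mm [192.2, -457.9, -2.0] turn [-0.0, 0.0, -0.0]
```

```bash
python3 -m jog '[[40,192,-458,0,0,0,0],[40,192,-458,0,0,0,0],[40,192,-458,0,0,0,0],[40,192,-458,0,0,0,0],[40,192,-458,0,0,0,0]]' >/dev/null; python3 -c "
from h import *
go([.519,-.03,.25],Rd(0))"
```

```text
shift mm [112.1, -265.8, -1.8] turn [-0.0, 0.0, 0.0]
```

```bash
python3 -m jog '[[40,112,-266,0,0,0,0],[40,112,-266,0,0,0,0],[40,112,-266,0,0,0,0],[40,112,-266,0,0,0,0],[40,112,-266,0,0,0,0]]' >/dev/null;python3 -m jog '[[40,32,-76,0,0,0,0],[40,32,-76,0,0,0,0],[40,32,-76,0,0,0,0]]'; python3 - <<'E'
from h import *
go([.519,-.03,.25],Rd(0))
c=camera_params("wrist");p,d=capture("wrist");cv2.imwrite("pics/w1.png",p);np.save("pics/w1.npy",d)
import pickle;pickle.dump(c,open("pics/w1.pkl","wb"));print(np.round(c["pose"],3).tolist(),c["fx"])
E
```

```text
t: 1.6
position: [0.5224, -0.0211, 0.2481]
eef_rot: [-0.002, 1.0, 0.005, 0.001]
force: [1.1, 1.1, -0.6]
finger_gap: 0.47
finger_force: 0.0
shift mm [-3.5, 8.9, -1.9] turn [-0.03, -0.02, 0.1]
[[0.011, 0.954, 0.3, 0.599], [-1.0, 0.011, 0.0, -0.02], [-0.003, -0.3, 0.954, 0.374], [0.0, 0.0, 0.0, 1.0]] 281.4004755081598
```

View pics/w1.png

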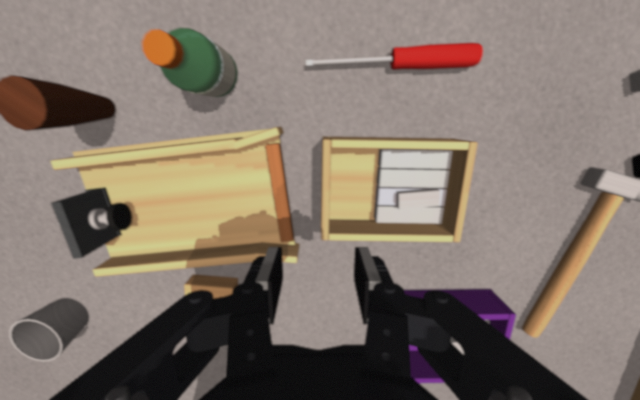

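The wrist view shows the tray rim at about (322,138)–(476,141)–(462,241)–(322,241), the sill bar from (267,143) to (293,241), the stop pad at (122,216), and the fingers below.

```bash
python3 - <<'E'
from h import *
import pickle
c=pickle.load(open("pics/w1.pkl","rb"));d=np.load("pics/w1.npy");im=cv2.imread("pics/w1.png");hsv=cv2.cvtColor(im,cv2.COLOR_BGR2HSV)
print("settled?",np.round(get_state()["position"],4),np.round(camera_params("wrist")["pose"][:3,3]-c["pose"][:3,3],4))
P,uv=cloud("wrist",d,(315,130,485,247),c);h=hsv[uv[:,1],uv[:,0]]
m=(h[:,0]>10)&(h[:,0]<30)&(h[:,1]>60)&(P[:,2]>.053)&(P[:,2]<.067);Q=P[m]*1000
r=cv2.minAreaRect(np.float32(Q[:,:2]));print("rim",m.sum(),np.median(Q[:,2]),r,cv2.boxPoints(r).round(0).tolist())
P,uv=cloud("wrist",d,(50,125,300,278),c);h=hsv[uv[:,1],uv[:,0]]
m=(h[:,0]<14)&(h[:,1]>110)&(uv[:,0]>262)&(P[:,2]<.024)&(P[:,2]>.01)&(uv[:,1]>140)&(uv[:,1]<243);Q=P[m]*1000
r=cv2.minAreaRect(np.float32(Q[:,:2]));print("sill",m.sum(),np.median(Q[:,2]),r,cv2.boxPoints(r).round(0).tolist())
m=(P[:,2]>.038)&(P[:,2]<.052)&(P[:,1]>.04)&(P[:,1]<.2);Q=P[m]*1000
for s in(-1,1):
    R=Q[((Q[:,0]-510+.13*Q[:,1])*s>40)&(abs(Q[:,0]-500)<100)];k=np.polyfit(R[:,1],R[:,0],1);print("cheek",s,len(R),k,R[:,2].mean(),"x at 30",np.polyval(k,30),"at 200",np.polyval(k,200))
m=(h[:,2]<45)&(uv[:,0]>108)&(uv[:,0]<133)&(uv[:,1]>200)&(uv[:,1]<232);print("pad",m.sum(),np.nanpercentile(P[m],[5,50,95],0).round(3).tolist())
E
```

```text
settled? [ 0.5208 -0.025   0.2479] [-0.0014 -0.0039 -0.0003]
rim 4093 60.242823852076185 ((517.463623046875, -108.10245513916016), (171.05325317382812, 120.33260345458984), 89.87340545654297) [[457.0, -193.0], [577.0, -194.0], [578.0, -23.0], [457.0, -22.0]]
sill 1172 18.399999302186444 ((502.5636901855469, 30.840009689331055), (131.45846557617188, 15.340126037597656), 6.6747283935546875) [[436.0, 31.0], [438.0, 16.0], [569.0, 31.0], [567.0, 46.0]]
cheek -1 1101 [-1.17144878e-01  4.34167597e+02] 44.50261099357595 x at 30 430.6532503061585 at 200 410.7386209658863
cheek 1 1428 [-1.33309873e-01  5.82005182e+02] 45.0706335970873 x at 30 578.0058861148087 at 200 555.3432077174714
pad 506 [[0.464, 0.227, 0.026], [0.478, 0.23, 0.044], [0.493, 0.236, 0.057]]
```

```bash
python3 -m jog '[[40,-3,3,40,0,0,0],[40,-3,3,80,0,0,0],[40,-3,3,110,0,0,0],[40,-3,3,110,0,0,0],[40,-3,3,110,0,0,0]]'; python3 -c "
from h import *
go([.518,-.027,.0425],Rd(0))"
```

```text
t: 2.07
position: [0.5154, -0.0337, 0.1375]
eef_rot: [0.0, 1.0, -0.0, -0.002]
force: [-0.3, 0.3, -0.1]
finger_gap: 0.468
finger_force: 0.0
shift mm [3.0, -6.7, 94.9] turn [0.0, 0.04, -0.01]
```

```bash
python3 -m jog '[[40,3,-6,30,0,0,0],[40,3,-6,55,0,0,0],[40,3,-6,55,0,0,0],[40,3,-6,55,0,0,0]]'; python3 -c "
from h import *
go([.518,-.027,.0425],Rd(0))"
```

```text
t: 2.4
position: [0.5197, -0.0273, 0.0844]
eef_rot: [0.0, 1.0, -0.0, -0.0]
force: [-0.1, 0.2, 0.2]
finger_gap: 0.471
finger_force: 0.0
shift mm [-1.7, -0.3, 41.9] turn [0.0, 0.0, -0.0]
```

```bash
python3 -m jog '[[40,-1.5,0,15,0,0,0],[40,-1.5,0,30,0,0,0],[40,-1.5,0,42,0,0,0],[40,-1.5,0,42,0,0,0],[40,-1.5,0,42,0,0,0]]'; python3 -m jog '[[5,0,0,0,0,0,0],[5,0,0,0,0,0,0],[5,0,0,0,0,0,0],[5,0,0,0,0,0,0],[5,0,0,0,0,0,0]]' 45;  python3 -c "
from h import *
s=get_state();print(s['force'],s['finger_gap']*85)"
```

```text
t: 2.82
position: [0.5187, -0.0271, 0.043]
eef_rot: [0.0, 1.0, -0.0, 0.001]
force: [-0.0, 0.3, 1.0]
finger_gap: 0.467
finger_force: 0.0
t: 3.23
position: [0.5186, -0.0273, 0.0427]
eef_rot: [0.0, 1.0, -0.0, 0.001]
force: [-1.1, -1.2, 11.6]
finger_gap: 0.1
finger_force: 44.5
[-1.11918013 -1.24971437 11.58924036] 8.540723940729604
```

```bash
python3 -m jog '[[5,0,1.8,-6.5,0.37,0,0],[5,0,3.9,-12.9,0.75,0,0],[5,0,6.2,-19.1,1.12,0,0],[5,0,8.8,-25.4,1.5,0,0],[5,0,8.8,-25.4,1.5,0,0]]';python3 -m jog '[[5,0,0,0,0,0,0],[5,0,0,0,0,0,0]]';  python3 -c "
from h import *
s=get_state()
def Rb(y,p): # yawed about z then nose up about lead heading
    return Rd(y,p,90+y)
h=np.array([-.122,.9925]);lead=np.array([.5042,.024])+.015*h
p=np.deg2rad(9);tail=lead-h*(.170*np.cos(p));
g=np.r_[tail+h*(.1655*np.cos(p)-.0427*np.sin(p)),.1655*np.sin(p)+.0427*np.cos(p)];print(g)
go(g,Rb(7,9))
p=np.deg2rad(6.5);g=np.r_[tail+h*(.1655*np.cos(p)-.0427*np.sin(p)),.1655*np.sin(p)+.0427*np.cos(p)];print(g);go(g,Rb(7,6.5))"
```

```text
t: 3.65
position: [0.5185, -0.0376, 0.068]
eef_rot: [-0.079, 0.997, -0.001, 0.001]
force: [1.3, 2.1, -1.5]
finger_gap: 0.094
finger_force: 45.2
t: 3.82
position: [0.5182, -0.0364, 0.0667]
eef_rot: [-0.078, 0.997, -0.0, 0.0]
force: [0.2, -3.8, -0.5]
finger_gap: 0.1
finger_force: 45.2
[0.50372717 0.02784658 0.0680642 ]
shift mm [-14.5, -63.7, 8.6] turn [0.02, -0.19, -1.16]
[0.50338317 0.03064513 0.06116065]
shift mm [-14.9, -65.4, 15.8] turn [-0.4, -0.16, -1.16]
```

```bash
python3 -m jog '[[5,-3,-12,1.5,0,-0.04,-0.23],[5,-6,-25,3,0,-0.08,-0.46],[5,-9,-38,4.7,0,-0.12,-0.7],[5,-12,-51,6.6,0,-0.16,-0.93],[5,-14.5,-64,8.4,0,-0.19,-1.16]]';python3 -m jog '[[5,0,0,0,0,0,0],[5,0,0,0,0,0,0]]';  python3 - <<'E'
from h import *
g=[0.50338317,0.03064513,0.06116065];go(g,Rd(7,6.5,97))
c=camera_params("wrist");p,d=capture("wrist")
q,d2=capture("side");cv2.imwrite("pics/m1.png",np.vstack([cv2.resize(p,None,fx=.7,fy=.7),cv2.resize(q[150:310,210:430],(448,326))]))
E
```

```text
t: 4.23
position: [0.5026, 0.0312, 0.0682]
eef_rot: [-0.078, 0.995, 0.063, -0.006]
force: [-0.9, -1.9, -2.9]
finger_gap: 0.097
finger_force: 44.9
t: 4.4
position: [0.5031, 0.0312, 0.0684]
eef_rot: [-0.079, 0.995, 0.063, -0.005]
force: [-0.8, 1.5, -3.0]
finger_gap: 0.099
finger_force: 45.0
shift mm [0.2, 1.8, 7.0] turn [-0.43, 0.01, 0.05]
```

View pics/m1.png

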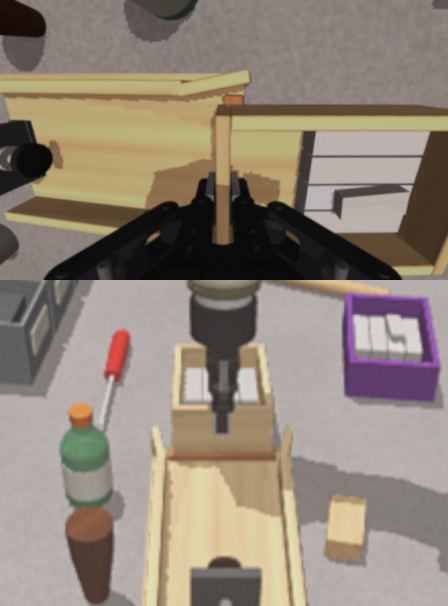

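The wrist half shows the leading wall over the sill. The side half shows the tray centred between the flares at about (222,440). Now I lower it.

```bash
python3 -m jog '[[5,0,0.5,2.5,-0.15,0,0],[5,0,1,4.5,-0.28,0,0],[5,0,1.5,6.3,-0.4,0,0],[5,0,1.5,6.3,-0.4,0,0],[5,0,1.5,6.3,-0.4,0,0]]'
python3 -m jog '[[36,0,0,0,0,0,0],[36,0,0,0,0,0,0],[36,0,0,0,0,0,0],[36,0,0,0,0,0,0],[36,0,0,0,0,0,0]]'
```

```text
t: 4.92
position: [0.5036, 0.0281, 0.0618]
eef_rot: [-0.057, 0.996, 0.061, -0.004]
force: [0.1, -1.2, -3.4]
finger_gap: 0.097
finger_force: 44.8
t: 5.33
position: [0.5036, 0.0284, 0.062]
eef_rot: [-0.057, 0.996, 0.061, -0.004]
force: [0.5, -0.5, 0.2]
finger_gap: 0.42
finger_force: 0.0
```

```bash
python3 -m jog '[[36,0,0,-25,0,0,0],[36,0,0,-55,0,0,0],[36,0,0,-90,0,0,0],[36,0,0,-120,0,0,0],[36,0,0,-130,0,0,0]]' >/dev/null
python3 -m jog '[[36,0,0,0,1,0,0],[36,0,0,0,1,0,0],[36,0,0,0,1,0,0]]';  python3 - <<'E'
from h import *
import pickle
c=camera_params("wrist");p,d=capture("wrist");cv2.imwrite("pics/w2.png",p);np.save("pics/w2.npy",d);pickle.dump(c,open("pics/w2.pkl","wb"))
s=get_state();print(np.round(s["joint_pos"],2),s["position"])
for a in(-83,97):go([.523,-.17,.15],Rd(a))
E
```

```text
t: 6.0
position: [0.5053, 0.0112, 0.1906]
eef_rot: [-0.109, 0.992, 0.059, -0.007]
force: [-0.5, 1.4, -0.7]
finger_gap: 0.423
finger_force: 0.0
[ 0.22  0.46 -0.31  2.12 -0.14  0.6  -1.39] [0.50507829 0.01255383 0.19046761]
shift mm [-4.1, 187.8, -0.3] turn [-1.63, 1.65, 14.92]
shift mm [-4.1, 187.8, -0.3] turn [-1.66, -1.63, -14.95]
```

View pics/w2.png

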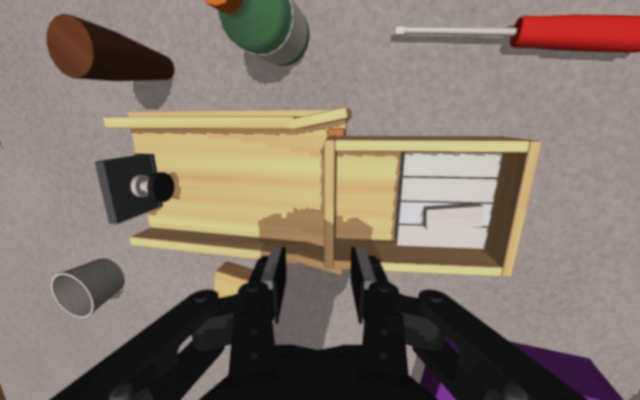

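The wrist view shows the lead wall resting on the sill at (330,200), the tail rim at (525,205), and the tray lined up between the cheeks.

```bash
python3 -m jog '[[60,-4,40,-5,-0.33,-0.33,-1],[60,-4,80,-5,-0.66,-0.66,-2],[60,-4,120,-5,-1,-1,-3],[60,-4,160,-5,-1,-1,-4.2],[60,-4,188,-5,-1.1,-1,-5.4]]'; python3 - <<'E'
from h import *
import pickle
go([.523,-.17,.15],Rd(97))
c=pickle.load(open("pics/w2.pkl","rb"));d=np.load("pics/w2.npy");im=cv2.imread("pics/w2.png");hsv=cv2.cvtColor(im,cv2.COLOR_BGR2HSV)
P,uv=cloud("wrist",d,(318,130,548,280),c);h=hsv[uv[:,1],uv[:,0]]
w=(h[:,0]>10)&(h[:,0]<30)&(h[:,1]>60)
hd=np.array([-.122,.9925]);o=np.array([.5042,.024]);B=(P[:,:2]-o);bx=B@hd*1000;by=B@np.array([-hd[1],hd[0]])*1000
z=P[:,2]*1000;zr=60+(bx+152)*18/152
m=w&(abs(z-zr)<4);print(m.sum(),"bx",np.percentile(bx[m],[.3,99.7]),"by",np.percentile(by[m],[.3,99.7]))
A=np.float32(np.c_[bx,by][m]);print(cv2.minAreaRect(A))
for s in(0,1):
    k=m&(abs(bx-[-147,7][s])<8);print("rim z",s,k.sum(),np.median(z[k]),np.percentile(by[k],[1,99]),np.percentile(bx[k],[2,98]))
E
```

```text
t: 6.47
position: [0.5249, -0.1715, 0.1535]
eef_rot: [-0.046, 0.937, 0.344, -0.025]
force: [-0.6, 0.4, -0.0]
finger_gap: 0.706
finger_force: 0.0
shift mm [-0.4, -2.0, 3.7] turn [-0.98, -0.36, -9.44]
6891 bx [-161.02532102    7.28964202] by [-59.47657397  60.30845665]
((-77.19619750976562, 0.8933296203613281), (169.3558807373047, 120.40486145019531), 0.23236888647079468)
rim z 0 1253 60.54587785246923 [-59.47211929  59.10291956] [-154.84565829 -139.90870052]
rim z 1 1278 79.26095389761313 [-58.08396373  59.00951348] [-0.92079271  7.26086946]
```

```bash
python3 -m jog '[[30,0,0,0,0,0,-1.1],[30,0,0,0,0,0,-2.2],[30,0,0,0,0,0,-3.3],[30,0,0,0,0,0,-4.4],[30,0,0,0,0,0,-5.5]]' >/dev/null; python3 -m jog '[[30,0,0,0,0,0,-1.1],[30,0,0,0,0,0,-2.2],[30,0,0,0,0,0,-2.2],[30,0,0,0,0,0,-2.2]]'; python3 -c "
from h import *
go([.5286,-.1745,.13],Rd(97,20,97))
print(get_state()['joint_pos'].__repr__())"
```

```text
t: 7.22
position: [0.5242, -0.1688, 0.1543]
eef_rot: [-0.053, 0.731, 0.681, -0.004]
force: [-0.2, -0.1, -0.3]
finger_gap: 0.353
finger_force: 0.0
shift mm [-7.0, 6.8, 23.4] turn [-0.4, 2.61, -1.94]
array([ 0.61599488,  0.60763955, -0.55763176,  1.99417228,  0.36824287,
        0.73958623, -0.23008783])
```

```bash
python3 -m jog '[[30,-7,6.8,8,-0.1,0.8,-0.6],[30,-7,6.8,16,-0.2,1.6,-1.2],[30,-7,6.8,23,-0.4,2.6,-1.94],[30,-7,6.8,23,-0.4,2.6,-1.94],[30,-7,6.8,23,-0.4,2.6,-1.94]]'; python3 -m jog '[[30,0,0,0,0,0,0]]' >/dev/null; python3 -c "
from h import *
go([.5286,-.1745,.027],Rd(97,20,97))"
```

```text
t: 7.63
position: [0.5278, -0.1769, 0.1295]
eef_rot: [-0.131, 0.655, 0.736, 0.114]
force: [0.1, -0.5, 0.5]
finger_gap: 0.35
finger_force: 0.0
shift mm [-35.2, -0.1, 98.1] turn [-0.01, 0.02, -0.01]
```

```bash
python3 -m jog '[[30,-12,0,33,0,0,0],[30,-24,0,65,0,0,0],[30,-35,0,97,0,0,0],[30,-35,0,97,0,0,0],[30,-35,0,97,0,0,0]]'; cat >> h.py <<'E'
def st():
    s=get_state();o=np.array([.5042,.024,0]);h=np.array([-.122,.9925,0]);l=np.array([-.9925,-.122,0])
    p=s["position"]-o;f=s["force"];print("t %.2f bx %.1f by %.1f z %.1f | Fx %.1f Fy %.1f Fz %.1f"%(s["t"],*(np.array([p@h,p@l,p[2]])*1000),f@h,f@l,f[2]))
E
python3 -c "
from h import *
st()"
```

```text
t: 8.13
position: [0.5289, -0.1731, 0.0284]
eef_rot: [-0.13, 0.651, 0.739, 0.114]
force: [-0.3, -0.4, 1.1]
finger_gap: 0.348
finger_force: 0.0
t 8.13 bx -198.7 by -0.4 z 28.4 | Fx -0.4 Fy 0.4 Fz 1.1
```

```bash
python3 -m jog '[[30,9.4,0,3.4,0,0,0],[30,18.8,0,6.8,0,0,0],[30,24,0,8.7,0,0,0],[30,28,0,10.2,0,0,0],[30,32,0,11.6,0,0,0]]' >/dev/null; python3 -c "
from h import *
st()"; python3 -m jog '[[30,4,0,1.4,0,0,0],[30,8,0,2.8,0,0,0],[30,12,0,4.3,0,0,0],[30,16,0,5.7,0,0,0],[30,20,0,7.2,0,0,0]]' >/dev/null; python3 -c "
from h import *
st()"
```

```text
t 8.55 bx -168.2 by -1.0 z 29.3 | Fx -8.2 Fy -0.2 Fz 4.9
t 8.97 bx -147.7 by -1.0 z 29.1 | Fx -9.1 Fy 0.4 Fz 5.8
```

```bash
python3 -m jog '[[30,5,0,1.8,0,0,0],[30,10,0,3.6,0,0,0],[30,15,0,5.3,0,0,0],[30,20,0,7,0,0,0],[30,24,0,8.4,0,0,0]]' >/dev/null; python3 -c "
from h import *
st()";python3 -m jog '[[30,3,0,1,0,0,0],[30,6,0,2,0,0,0],[30,9,0,3,0,0,0],[30,9,0,3,0,0,0]]' >/dev/null; python3 - <<'E'
from h import *
st()
q,d=capture("side");p,_=capture("wrist")
cv2.imwrite("pics/m2.png",np.vstack([cv2.resize(p,None,fx=.7,fy=.7),cv2.resize(q[150:310,210:430],(448,310))]))
E
```

```text
t 9.38 bx -121.2 by -0.4 z 29.1 | Fx -4.7 Fy -0.2 Fz 0.8
t 9.72 bx -110.8 by -0.1 z 29.0 | Fx -3.0 Fy -0.4 Fz -0.7
```

View pics/m2.png

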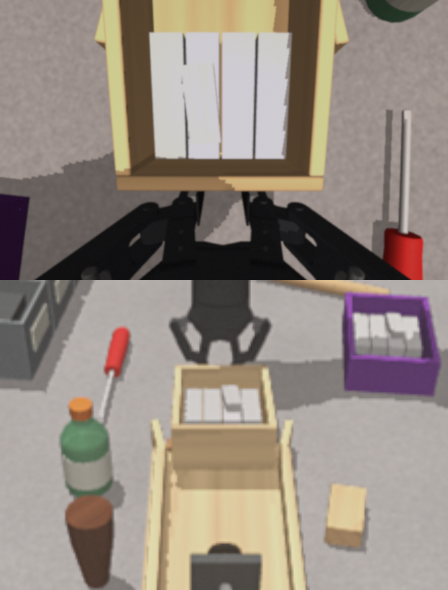

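The picture shows the tray straight between the cheeks and tipped nose-up on the sill, with both fingers on the tail wall at about (225,190). Next I ease off, rise, and push on in small steps.

```bash
python3 -m jog '[[30,-3,0,-1,0,0,0],[30,0,0,-9,0,0,0],[30,2.7,0,-16,0,0,0],[30,2.7,0,-16,0,0,0]]' >/dev/null; python3 -c "
from h import *
st()";python3 -m jog '[[30,4,0,1.4,0,0,0],[30,8,0,2.8,0,0,0],[30,11,0,4,0,0,0],[30,14,0,5.1,0,0,0],[30,14,0,5.1,0,0,0]]' >/dev/null; python3 - <<'E'
from h import *
st()
E
```

```text
t 10.15 bx -113.7 by -0.1 z 46.0 | Fx -1.1 Fy -0.2 Fz -1.1
t 10.57 bx -99.3 by -0.0 z 44.5 | Fx -3.3 Fy -0.6 Fz -0.3
```

```bash
for i in 1 2 3; do python3 -m jog '[[30,2,0,0.5,0,0,0],[30,4,0,1,0,0,0],[30,6,0,1.4,0,0,0],[30,6,0,1.4,0,0,0]]' >/dev/null; python3 -c "
from h import *
st()"; done
```

```text
t 10.90 bx -93.8 by -0.1 z 45.3 | Fx -5.5 Fy 0.2 Fz 1.6
t 11.23 bx -87.9 by -0.2 z 46.0 | Fx -7.4 Fy 0.6 Fz 1.4
t 11.57 bx -82.2 by -0.3 z 46.8 | Fx -8.2 Fy -0.9 Fz 3.6
```

```bash
python3 -m jog '[[30,-3,0,-1.2,0,0,0],[30,-6,0,-2.4,0,0,0],[30,-6,0,-2.4,0,0,0],[30,-6,0,-2.4,0,0,0],[30,-6,0,-2.4,0,0,0]]' >/dev/null;  cat >> h.py <<'E'
def rim(save=None):
    q,d=capture("side");hsv=cv2.cvtColor(q,cv2.COLOR_BGR2HSV)
    if save:cv2.imwrite(save,cv2.resize(q[150:310,210:430],(770,560)))
    P,uv=cloud("side",d,(275,160,365,300));h=hsv[uv[:,1],uv[:,0]]
    B=P[:,:2]-[.5042,.024];bx=B@np.array([-.122,.9925])*1000;by=B@np.array([-.9925,-.122])*1000;z=P[:,2]*1000
    m=(h[:,0]>10)&(h[:,0]<30)&(h[:,1]>60)&(abs(abs(by)-55)<4)&(z>54)&(z<115)   # side-wall rims
    k=np.polyfit(bx[m],z[m],1);r=np.percentile(bx[m],[1,99]);print("rims bx",r.round(0),"z",np.polyval(k,r).round(0),"pitch %.1f"%np.degrees(np.arctan(k[0])),"by",np.percentile(by[m],[2,98]).round(0))
E
python3 - <<'E'
from h import *
st();rim("pics/m3.png")
E
```

```text
t 11.98 bx -86.5 by 0.4 z 46.9 | Fx -0.1 Fy 0.6 Fz -0.6
rims bx [-53. 114.] z [80. 69.] pitch -3.9 by [-58.  58.]
```

View pics/m3.png

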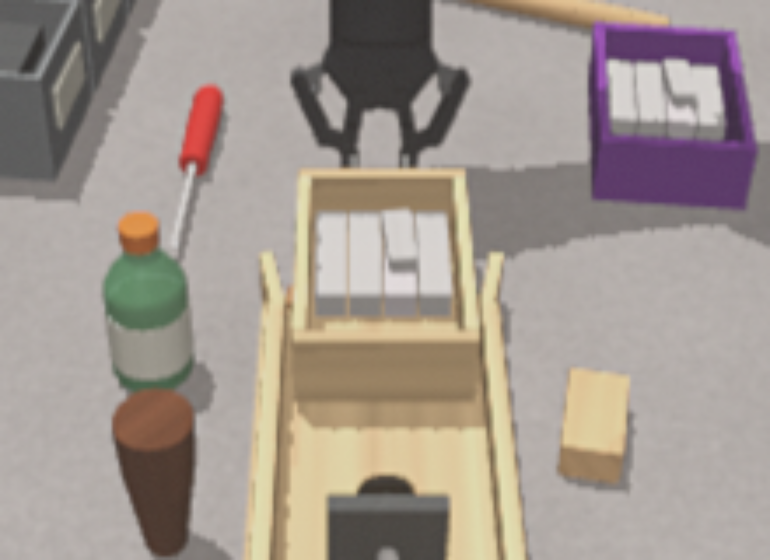

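The picture shows the tray tipped in: nose down on the berth floor, tail raised on the sill with its rim at about (385,172), and the fingers free behind it.

```bash
python3 -m jog '[[30,1,0,-2.5,0,0,0],[30,2,0,-5,0,0,0],[30,6,0,-3.5,0,0,0],[30,10,0,-2.2,0,0,0],[30,14,0,-0.8,0,0,0]]' >/dev/null;  python3 -c "
from h import *
st()"; for i in 1 2 ; do python3 -m jog '[[30,4,0,1.4,0,0,0],[30,8,0,2.8,0,0,0],[30,12,0,4.3,0,0,0],[30,16,0,5.7,0,0,0],[30,20,0,7.2,0,0,0]]' >/dev/null; python3 -c "
from h import *
st()"; done
```

```text
t 12.45 bx -73.5 by 0.2 z 52.5 | Fx -0.0 Fy 0.1 Fz -0.1
t 12.87 bx -52.7 by 0.2 z 52.5 | Fx -2.9 Fy -0.1 Fz -1.2
t 13.28 bx -31.0 by 0.5 z 52.5 | Fx -3.0 Fy 0.4 Fz -2.3
```

```bash
for i in 1 2 3; do python3 -m jog '[[30,2.5,0,0.9,0,0,0],[30,5,0,1.8,0,0,0],[30,7.5,0,2.7,0,0,0],[30,9.5,0,3.4,0,0,0],[30,9.5,0,3.4,0,0,0]]' >/dev/null; python3 -c "
from h import *
st()"; done; python3 -c "
from h import *
rim()"
```

```text
t 13.70 bx -20.8 by 0.3 z 52.7 | Fx -0.8 Fy 0.7 Fz 0.3
t 14.12 bx -10.7 by 0.4 z 52.7 | Fx -0.2 Fy 1.2 Fz -1.6
t 14.53 bx -0.5 by 0.4 z 52.8 | Fx -1.1 Fy -0.4 Fz -0.2
rims bx [ 19. 186.] z [75. 66.] pitch -3.1 by [-58.  58.]
```

```bash
for i in 1 2 3; do python3 -m jog '[[30,0.6,0,1,0,0,0],[30,1.6,0,1.5,0,0,0],[30,2.6,0,2,0,0,0],[30,3.4,0,2.3,0,0,0],[30,3.4,0,2.3,0,0,0]]' >/dev/null; python3 -c "
from h import *
st()"; done; python3 -c "
from h import *
rim()"
```

```text
t 15.00 bx 1.9 by 0.0 z 51.9 | Fx -5.8 Fy -0.1 Fz 4.1
t 15.42 bx 6.3 by 0.1 z 50.7 | Fx -5.2 Fy -0.5 Fz 2.7
t 15.83 bx 9.9 by -0.1 z 49.9 | Fx -8.0 Fy -0.2 Fz 4.9
rims bx [ 28. 195.] z [70. 65.] pitch -1.6 by [-58.  58.]
```

```bash
for i in 1 2 3 4; do python3 -m jog '[[30,0.7,0,0.25,0,0,0],[30,1.4,0,0.5,0,0,0],[30,1.9,0,0.7,0,0,0],[30,1.9,0,0.7,0,0,0]]' >/dev/null; python3 -c "
from h import *
st()"; done
```

```text
t 16.22 bx 11.8 by -0.1 z 49.8 | Fx -7.3 Fy 0.0 Fz 6.0
t 16.55 bx 13.8 by -0.1 z 49.9 | Fx -7.1 Fy 0.4 Fz 6.0
t 16.88 bx 15.8 by -0.1 z 49.9 | Fx -7.8 Fy -0.7 Fz 6.8
t 17.22 bx 17.9 by -0.2 z 49.9 | Fx -7.4 Fy 0.0 Fz 6.3
```

```bash
python3 -m jog '[[30,-2,0,-1,0,0,0],[30,-2,0,-1,0,0,0],[30,-2,0,-1,0,0,0]]' >/dev/null; python3 -c "
from h import *
st();rim()"; for i in 1 2 3 4; do python3 -m jog '[[30,0.7,0,0.25,0,0,0],[30,1.4,0,0.5,0,0,0],[30,1.9,0,0.7,0,0,0],[30,1.9,0,0.7,0,0,0]]' >/dev/null; python3 -c "
from h import *
st()"; done
```

```text
t 17.47 bx 17.0 by 0.5 z 49.9 | Fx 0.4 Fy -0.4 Fz -0.2
rims bx [ 34. 203.] z [70. 66.] pitch -1.6 by [-58.  59.]
t 17.85 bx 18.0 by 0.5 z 49.8 | Fx -4.7 Fy 0.9 Fz 1.6
t 18.18 bx 20.0 by 0.4 z 49.8 | Fx -5.4 Fy -0.3 Fz 1.3
t 18.52 bx 22.1 by 0.4 z 49.8 | Fx -6.0 Fy -1.0 Fz 1.9
t 18.85 bx 22.8 by 0.3 z 49.7 | Fx -11.8 Fy 0.7 Fz 5.0
```

```bash
python3 -m jog '[[30,0.4,0,0.1,0,0,0],[30,0.8,0,0.3,0,0,0],[30,0.8,0,0.3,0,0,0],[30,0.8,0,0.3,0,0,0]]' >/dev/null; python3 -c "
from h import *
st()"
```

```text
t 19.18 bx 23.1 by 0.3 z 49.7 | Fx -13.6 Fy 0.2 Fz 7.4
```

```bash
python3 -m jog '[[30,0.5,0,0.1,0,0,0],[30,1,0,0.3,0,0,0],[30,1,0,0.3,0,0,0],[30,1,0,0.3,0,0,0],[30,1,0,0.3,0,0,0]]' >/dev/null; python3 -c "
from h import *
st()"; python3 -m jog '[[30,0,0,0,0,0,0],[30,0,0,0,0,0,0],[30,0,0,0,0,0,0],[30,0,0,0,0,0,0],[30,0,0,0,0,0,0]]' >/dev/null; python3 -c "
from h import *
st()"
```

```text
t 19.60 bx 23.6 by 0.3 z 49.7 | Fx -16.0 Fy 1.1 Fz 7.8
t 20.02 bx 23.6 by 0.3 z 49.7 | Fx -15.6 Fy 0.9 Fz 7.3
```

```bash
python3 -m jog '[[30,-0.2,0,0,0,0,0],[30,-0.4,0,-0.1,0,0,0],[30,-0.7,0,-0.2,0,0,0],[30,-1,0,-0.3,0,0,0],[30,-1.3,0,-0.4,0,0,0]]' >/dev/null; python3 -c "
from h import *
st()"; python3 -m jog '[[30,-0.3,0,-0.1,0,0,0],[30,-0.6,0,-0.2,0,0,0],[30,-0.9,0,-0.3,0,0,0],[30,-1.2,0,-0.4,0,0,0],[30,-1.6,0,-0.5,0,0,0]]' >/dev/null; python3 -c "
from h import *
st()";python3 -m jog '[[30,-0.4,0,-0.1,0,0,0],[30,-0.8,0,-0.3,0,0,0],[30,-1.4,0,-0.5,0,0,0],[30,-2,0,-0.7,0,0,0],[30,-3,0,-1,0,0,0]]' >/dev/null; python3 -c "
from h import *
st()"
```

```text
t 20.43 bx 23.4 by 0.3 z 49.8 | Fx -8.6 Fy 0.4 Fz 4.1
t 20.85 bx 23.2 by 0.3 z 49.8 | Fx -4.2 Fy 0.1 Fz 2.0
t 21.27 bx 20.9 by 0.6 z 49.7 | Fx -0.0 Fy 0.8 Fz -0.5
```

Released. Now I back away, rise, and check.

```bash
python3 -m jog '[[30,-8,0,-3,0,0,0],[30,-20,0,-8,0,0,0],[30,-35,0,-20,0,0,0],[30,-45,0,-50,0,0,0],[30,-45,0,-85,0,0,0]]' >/dev/null; python3 -m jog '[[30,-10,0,-30,0,0,0],[30,-10,0,-40,0,0,0],[30,-10,0,-40,0,0,0],[30,-10,0,-40,0,0,0]]'; python3 - <<'E'
from h import *
rim("pics/f.png")
q,d=capture("side");P,uv=cloud("side",d,(275,230,365,330));h=cv2.cvtColor(q,cv2.COLOR_BGR2HSV)[uv[:,1],uv[:,0]]
p,_=capture("wrist");a=cv2.imread("pics/f.png");cv2.imwrite("pics/f2.png",np.vstack([cv2.resize(a[200:],(480,225)),cv2.resize(p,(480,300))]))
E
```

```text
t: 22.02
position: [0.5127, -0.0498, 0.1481]
eef_rot: [-0.13, 0.652, 0.738, 0.115]
force: [-1.0, 0.4, -1.0]
finger_gap: 0.35
finger_force: 0.0
rims bx [ 39. 208.] z [71. 66.] pitch -1.6 by [-58.  59.]
```

View pics/f2.png

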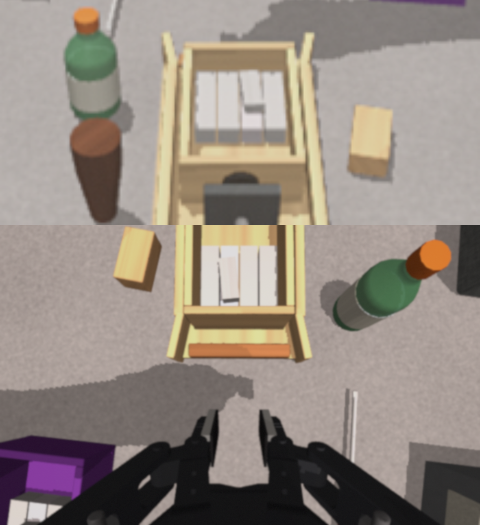

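The picture shows the whole tray behind the sill, with bare berth floor between the sill (238,350) and the tail wall (240,315). The lead wall is against the pad at (240,180) in the upper half, and the neighbouring things have not moved.

```bash
python3 -c "
from rig import *
print(finish_job())"
```

```text
the job is handed in; nothing more can be done
None
```

The job is handed in at about 22 s: the tray lies in the berth behind the sill against the rubber stop. I pressed the stop at an estimated 8–10 N for over 0.5 s and withdrew slowly. The final picture shows the gripper clear of the tray and the neighbouring things unmoved. The side camera still read a 1.6° nose-down pitch, which I took as a measuring offset because it stayed the same after the tail dropped off the sill.

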